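# Set up a hand-struck medal die set

### The arm

A 6-joint arm with a two-finger parallel gripper is mounted at the origin on a cart in front of the work surface, level with it; the furniture and walls round the work are solid. World frame = base frame: x ahead of the robot, y to its left, z up, the work surface at z = 0. Lengths are in m, angles in rad, forces in N, time in s.
With the tool pointing down it reaches from about 0.35 to 0.8 m from the base axis. Payload 7.3 kg.
Tool frame: the origin (TCP) lies between the finger pads; the fingertips stand 25 mm ahead of it and the grasp point (between the pads) lies 6 mm ahead of it (r.tip_extent is the distance from the TCP to the fingertips, in m); z points along the fingers, y is the line along which they close (so a half turn about z gives the same grasp; the last joint's range is limited). The gripper opens to 85 mm and grips with 20 to 120 N. Pads are 22 mm wide; open, the fingers measure 114 mm over their backs; the gripper's body (76 mm by 85 mm) begins 54 mm behind the grasp point. The pads swing forward as they close: fully open they stand 13 mm farther back than shut.
Start: joints at [-1.491, 0.342, 1.524, -0, 1.275, -0.146], TCP at [0.118, -0.512, 0.256] pointing down, gripper open.
Joint ranges: [-2.53, 2.53], [-0.77, 2.02], [0.04, 2.7], [-1, 4.14], [0.28, 2.66], [-3.11, 3.11]. Speed limits (rad/s): [2.57, 2.57, 3.14, 3.14, 3.14, 3.14].

### API

Orientations are given as a unit quaternion [x, y, z, w].
In Python, from workcell import r, command_gripper, optics gives the robot as it stands. The module is installed in compiled form; this text tells all that it offers. Calls block until the motion is done:
- r.reach(position, orientation): joint-space move of the TCP to a pose.
- r.move_straight(position, orientation=None, speed=0.15, max_force=None): straight line of the TCP; orientation=None keeps the orientation; speed is the mean speed in m/s. With max_force (N) it stops when the force on the tool has changed by that much, and returns True; else False.
- r.movej(angles): joint-space move.
- command_gripper(opening, force=None): finger opening in m; force is the grip in N (None keeps the last); returns when the fingers have stopped.
- r.hold(seconds).
- r.solve_ik(position, orientation): joint angles nearest the present ones, or None.
- r.read_state(): the state.
- optics.get_image(name): name is "side" or "top"; returns (picture, depth): 400x640x3 uint8, red, green, blue; 400x640 float32, m along the optical axis (not along the pixel's ray), 0 where there is no reading.
- optics.camera_model(name): a dict with "K" (3x3 intrinsics, pixels), "k1" (the pictures are not rectified: a ray, as slopes to the right and down, at radius r is drawn at 1 + k1 r^2 times it, then the intrinsics apply), "R" (3x3) and "t" (3): a world point X has camera coordinates R X + t. Camera axes: x right, y down, z forward; pixel columns grow to the right and rows downward; lengths in m; the calibration is good to about 2 mm. A picture is of the moment at which its call begins. camera_model takes no time and is no camera call.
A pose or a line that the arm cannot do raises r.PlanningError and nothing moves.
- r.finish_job(): hands the job in; it is judged then, once.
The state is a dict: "time_s": time; "joint_positions": joint angles; "dq": joint speeds; "tau": joint torques, N m; "eef_pos": TCP position; "eef_rot": TCP orientation; "contact_force": force on the tool from outside, world axes, zero at the start; "torque": the same for the moment, N m; "grip_width": finger opening in m; "grip_force": force on a finger pad.
Only numpy, scipy, OpenCV 4.12 (cv2) and the standard library are available. Lean on these libraries where they do the work, as an engineer would, in place of code of your own. Each camera call takes 0.05 s, during which the arm holds its last target. There are 200 camera calls.

### The job

Make the medal die set ready for striking: push the lower die, shank down, into the bore of the die holder until it clicks fully home, then lay the smaller of the two brass blanks on its face, slip the sleeve over both until it rests on the holder, and stand the top die in the sleeve, wide foot down on the blank. Lay the hammer on the bench beside the holder on its right as seen from the robot, handle towards the robot. Leave the large blank, the bench block and the pliers where they are.

Things in the scene. Friction and masses are not known exactly. Their poses are not given: they have to be found in the camera images.
- die_holder: Steel die holder, bolted down: foot plate 130 (x) x 80 (y) x 10 mm and a square block 76 x 76 mm, flat top 38 mm above the bench, with a round bore 31.4 mm wide (3.5 mm chamfer at the mouth, floor 10 mm above the bench). Two sprung balls stand 3 mm into the bore 20 mm down; passing them takes 5 to 10 N. Origin: on the bore's axis at bench level; z up, x away from the robot, y to its left.
- lower_die: Lower die, steel, standing on its shank: shank 30 mm thick, 27.5 mm long, with nose chamfer and groove; flange on top 39 mm wide, 10 mm thick, rosette on its flat face; 37.5 mm high, 0.22 kg. Origin: centre of the shank's underside, z up. Home: flange on the block, origin 10.5 mm above the holder's; just set in the bore it stands some 8 mm proud on the balls. Grip the flange; press on its face.
- blank: Small blank: plain round brass disc 36 mm wide, 6 mm thick, lying flat. Origin: centre of its underside, z up. Its place is on the lower die's face, 37.5 mm above the die's origin.
- sleeve: Guide sleeve: short upright steel tube, 56 mm outside, 36 mm high, bore 42 mm flared to 50 mm over the last 5 mm at both ends, alike at both ends. Origin: centre of its lower end, z up. In place it surrounds the die's flange and the blank and rests on the block's top, 38 mm above the holder's origin.
- top_die: Top die: tall stepped steel punch on its wide foot. Foot 39 mm wide, 28 mm high, 4 mm chamfer below; knurled stem above it 30 mm wide; 62.5 mm high in all, 0.4 kg. Origin: centre of the foot's underside, z up. In place the foot stands in the sleeve on the blank, origin 6 mm above the blank's origin, 20 mm below the sleeve's rim.
- hammer: Chasing hammer lying flat, 198 mm long: wooden handle 20 mm wide, 19 mm high, along its y axis; steel head 60 mm across (x), 28 mm high, at the +y end. Origin: middle of the length, underside, z up; head's middle at y = +85 mm, handle's end at y = -99 mm, balance point at about y = +30 mm. 0.16 kg.
- large_blank: Large blank: plain round brass disc, 54 mm wide, 6 mm thick; too wide for the sleeve. Origin: centre of its underside. Not used; leave it.
- bench_block: Bystander: square steel bench block 64 x 64 x 19 mm lying behind the holder. Origin: centre of its underside.
- pliers: Bystander: red-handled pliers lying flat on the right, 137 x 53 x 10 mm. Origin: middle of its underside.
Things that resemble listed ones, but are neither listed nor needed, are in the scene too. Leave any green or purple look-alike of the top_die alone.

How it is judged:
By the outcome, as a careful person would: the job done as asked, in the order asked, and still so for the second after the job is handed in, with the robot touching nothing.
It also fails if it takes over 128 s, if anything falls off the work surface, if the arm or the gripper's body presses on something with over 40 N, if the wrist force passes 120 N, or if a joint passes its speed limit or range.

## Working session

There is one attempt and no reset: what is moved stays moved. The work goes in short steps, each a Python script; the robot and the scene stay as the last script left them, time stands still between calls to the robot, and variables do not carry over. Pictures are saved under pics/ and viewed, at most 14 in all, crops included, and the job is handed in when it is done.

```bash
mkdir -p pics; python3 - <<'E'
from workcell import r, optics
import cv2, numpy as np
for n in("side","top"):
    im,d=optics.get_image(n); cv2.imwrite(f"pics/{n}0.png",im[:,:,::-1]); np.savez(f"{n}0.npz",im=im,d=d)
    m=optics.camera_model(n); print(n,np.round(m["K"],1).tolist(),m["k1"],np.round(m["R"],3).tolist(),np.round(m["t"],3), (-np.array(m["R"]).T@m["t"]).round(3),(d>0).mean())
print(r.read_state(), r.tip_extent)
E
```

```text
side [[388.4, 0.0, 312.6], [0.0, 388.4, 198.1], [0.0, 0.0, 1.0]] 0.00145241065668108 [[-0.966, -0.257, 0.002], [-0.159, 0.593, -0.79], [0.202, -0.763, -0.614]] [0.52  0.152 1.368] [0.251 1.088 0.959] 0.99549609375
top [[396.1, 0.0, 319.6], [0.0, 396.1, 200.6], [0.0, 0.0, 1.0]] -0.032327838817328626 [[0.016, -1.0, -0.007], [-0.987, -0.014, -0.158], [0.158, 0.009, -0.987]] [-0.036  0.555  1.252] [ 0.351 -0.04   1.324] 0.99579296875
{'time_s': 0.1, 'joint_positions': array([-1.49102029e+00,  3.42660206e-01,  1.52491146e+00,  2.37516953e-05,
        1.27538970e+00, -1.45988221e-01]), 'dq': array([-0.00143353, -0.0033719 , -0.00134567, -0.00010846, -0.00162069,
       -0.0002278 ]), 'tau': array([ 1.29004322e-03, -4.34447515e+01, -2.46491235e+01, -2.20608554e-04,
        4.64098732e-03, -3.56944281e-05]), 'eef_pos': array([ 0.11753078, -0.51135254,  0.25569521]), 'eef_rot': array([ 9.93635732e-01,  1.12639083e-01,  3.40049570e-05, -6.83602157e-04]), 'contact_force': array([-0.20365546, -0.66018416, -0.66048415]), 'torque': array([-0.01384574,  0.02888096, -0.03517366]), 'grip_force': 0.0, 'grip_width': 0.085884679484541} 0.025
```

View pics/top0.png

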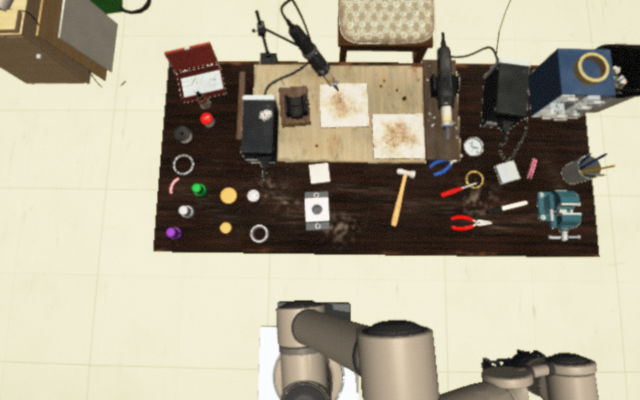

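View pics/side0.png

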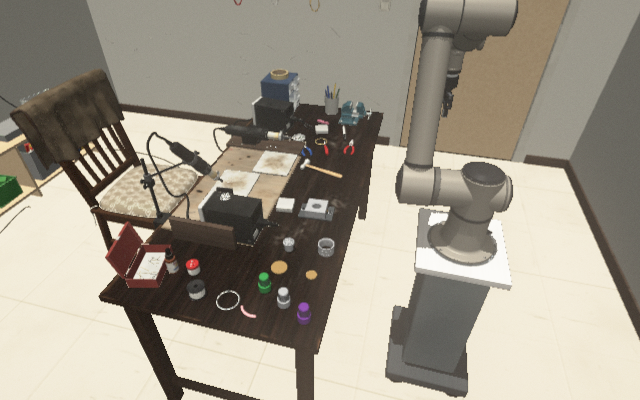

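Top view: holder (317,210), bench block (319,173), hammer (head 406,172; end 395,225), large blank (228,195), small blank (226,227), sleeve (259,233), and a small steel round at (253,196), likely the lower die. There are three stepped punches: steel (186,211), green (198,189) and purple (173,232). A bangle sits at (183,164) and a dark jar at (183,133). I'll check these in a close crop.

```bash
python3 - <<'E'
import cv2
a=cv2.imread("pics/top0.png")[145:250,155:345]; b=cv2.imread("pics/side0.png")[190:330,180:370]
a=cv2.resize(a,None,fx=4,fy=4,interpolation=2);b=cv2.resize(b,None,fx=4,fy=4,interpolation=2)
cv2.imwrite("pics/ca.png",a);cv2.imwrite("pics/cb.png",b)
E
```

```text
(no output)
```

View pics/ca.png

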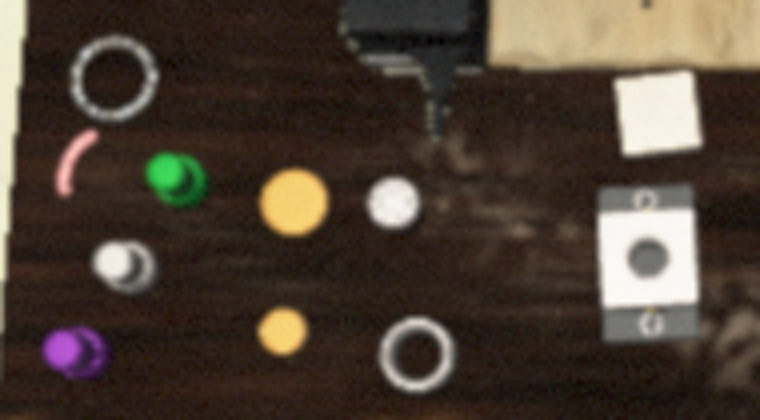

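View pics/cb.png

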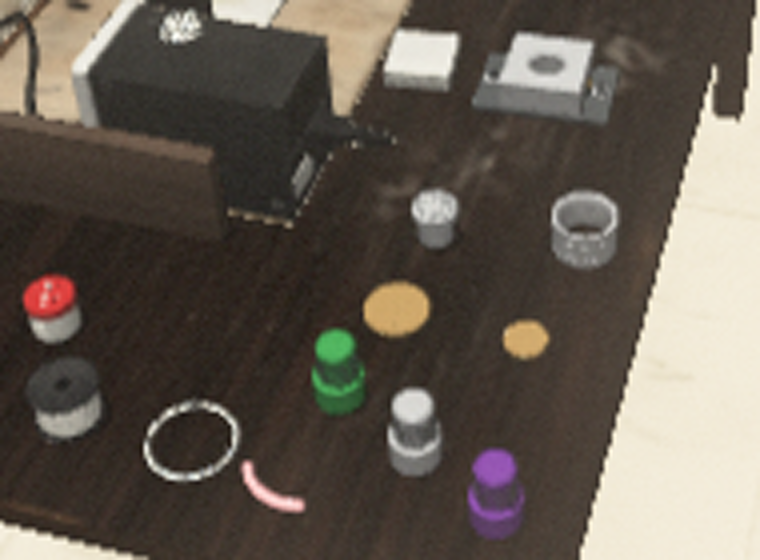

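The crops settle the choice. The steel punch at (186,211) is the top die, with green and purple look-alikes on either side. The rosette-faced part at (253,196) is the lower die. The tall ring at (259,233) is the sleeve, and the thin one at (183,164) is a bangle. The small blank is at (226,227). Now I'll measure them from both views.

```bash
cat > h.py <<'E'
import cv2, numpy as np
from workcell import r, command_gripper, optics
CM={n:optics.camera_model(n) for n in("side","top")}
def ray(n,u,v):
    m=CM[n];K=np.array(m["K"]);xd=np.array([(u-K[0,2])/K[0,0],(v-K[1,2])/K[1,1]]);x=xd.copy()
    for _ in range(10): x=xd/(1+m["k1"]*(x@x))
    R=np.array(m["R"]);d=R.T@np.array([x[0],x[1],1]);return -R.T@np.array(m["t"]),d/np.linalg.norm(d)
def plane(n,p,z):
    o,d=ray(n,*p);return (o+d*(z-o[2])/d[2])
def tri(pt,ps):
    A=np.zeros((3,3));b=np.zeros(3);L=[ray("top",*pt),ray("side",*ps)]
    for o,d in L:
        P=np.eye(3)-np.outer(d,d);A+=P;b+=P@o
    X=np.linalg.solve(A,b);return X,max(np.linalg.norm((np.eye(3)-np.outer(d,d))@(X-o)) for o,d in L)
def blobs(im,box,f,minA=20,hole=False):
    """contours of mask f(rgb) in an 8x upsampled ROI (u0,v0,u1,v1); list (area px, centroid, contour px)"""
    u0,v0,u1,v1=box;S=8
    c=cv2.resize(im[v0:v1,u0:u1],None,fx=S,fy=S,interpolation=cv2.INTER_CUBIC).astype(int)
    m=f(c).astype(np.uint8)
    cs,hi=cv2.findContours(m,cv2.RETR_CCOMP,cv2.CHAIN_APPROX_NONE);out=[]
    for k,q in enumerate(cs):
        if (hi[0][k][3]>=0)!=hole: continue
        M=cv2.moments(q);a=M["m00"]/S/S
        if a<minA: continue
        w=lambda p:(np.array(p)+.5)/S-.5+[u0,v0]
        out.append((a,w([M["m10"]/M["m00"],M["m01"]/M["m00"]]),w(q[:,0,:])))
    return sorted(out,key=lambda t:-t[0])
bright=lambda t:(lambda c:c.min(2)>t)
brass=lambda c:(c[:,:,0]-c[:,:,2]>60)&(c[:,:,0]>140)
E
python3 - <<'E'
from h import *
I={n:np.load(n+"0.npz")["im"] for n in CM}
Q={"holder_top":((298,183,336,236),(294,194,342,223),bright(150),0),
"bore":((298,183,336,236),(294,194,342,223),bright(120),1),
"lower":((243,186,264,206),(280,234,298,254),bright(120),0),
"blank":((216,217,236,237),(302,267,322,283),brass,0),
"large":((215,182,242,209),(268,257,292,277),brass,0),
"sleeve_o":((246,219,273,247),(314,234,338,260),bright(90),0),
"sleeve_hole":((246,219,273,247),(314,234,338,260),bright(90),1),
"top":((174,200,198,222),(274,284,294,312),bright(165),0),
"bench":((306,160,332,186),(272,194,300,216),bright(170),0)}
for k,(bt,bs,f,hol) in Q.items():
    T=blobs(I["top"],bt,f,15,hol);S=blobs(I["side"],bs,f,10,hol)
    for nm,X in(("t",T),("s",S)): print(k,nm,[(round(a,1),c.round(2).tolist(),(np.ptp(q,0)).round(1).tolist()) for a,c,q in X][:3])
    if T and S: X,e=tri(T[0][1],S[0][1]);print("   tri",(X*1e3).round(1),"gap mm",round(e*1e3,1))
c=[]
for n,b in(("top",(385,160,425,232)),("side",(294,152,348,184))):
    print(n,I[n][b[1]+0:b[3]].max(), )
E
```

```text
holder_top t [(593.1, [316.48, 208.41], [24.8, 29.1]), (16.7, [317.04, 225.87], [5.9, 5.1])]
holder_top s [(255.4, [316.18, 205.44], [23.6, 14.8])]
   tri [529.8 -18.2  38. ] gap mm 0.3
bore t [(52.8, [316.46, 208.72], [8.6, 8.0])]
bore s [(19.9, [316.14, 205.61], [7.9, 3.6])]
   tri [529.4 -18.   37.3] gap mm 0.2
lower t [(119.1, [252.92, 195.2], [12.4, 12.0])]
lower s [(79.1, [288.14, 241.58], [11.2, 8.8])]
   tri [572.1 192.9  36.5] gap mm 0.8
blank t [(102.6, [225.24, 227.37], [11.9, 11.4])]
blank s [(76.6, [310.97, 274.3], [11.0, 8.9])]
   tri [466.9 286.6   6.4] gap mm 0.9
large t [(212.4, [228.08, 195.07], [16.6, 16.2])]
large s [(162.5, [278.65, 266.78], [16.1, 12.9])]
   tri [576.8 282.8   6.1] gap mm 1.0
sleeve_o t [(273.2, [258.75, 233.17], [18.5, 18.8])]
sleeve_o s [(270.6, [325.65, 246.56], [16.9, 19.2])]
   tri [447.4 170.6  23.7] gap mm 0.2
sleeve_hole t [(119.1, [258.8, 233.21], [12.2, 12.5])]
sleeve_hole s [(18.8, [325.64, 246.63], [8.8, 3.1])]
   tri [447.4 170.5  23.3] gap mm 0.3
top t [(53.8, [182.92, 209.77], [8.1, 8.5])]
top s [(57.1, [282.62, 291.12], [9.2, 7.9]), (16.8, [281.74, 301.46], [11.5, 6.5])]
   tri [517.  414.1  60.5] gap mm 0.9
bench t [(336.1, [319.05, 172.79], [20.5, 20.1])]
bench s [(163.8, [284.96, 203.12], [17.9, 11.8])]
   tri [655.2 -24.3  18.3] gap mm 0.8
top 252
side 248
```

Each triangulated height agrees with the text: holder 38.0, lower die 36.5, blank 6.4, top die 60.5, bench block 18.3 mm. The sleeve blob mixes rim and wall, so I'll refine it later. First the lower die: I squeeze it in both directions to centre it, then lift it.

```bash
cat >> h.py <<'E'
q=lambda a:np.array([np.cos(a/2),np.sin(a/2),0,0])   # tool down; fingers close along world y for a=0, x for a=+-pi/2
H=np.array([.5296,-.0181])
def go(xy,z,a): r.reach([xy[0],xy[1],z],q(a))
def st(xy,z,a=None,speed=.15,f=None): return r.move_straight([xy[0],xy[1],z],None if a is None else q(a),speed,f)
def say(*k):
    s=r.read_state();print(*k,"t",round(s["time_s"],1),"p",(s["eef_pos"]*1e3).round(1),"F",s["contact_force"].round(1),"w",round(s["grip_width"]*1e3,1),"gf",round(s["grip_force"],1))
E
python3 - <<'E'
from h import *
L=np.array([.5725,.1928])
print(r.solve_ik([*L,.05],q(0)),r.solve_ik([*L,.05],q(np.pi/2)),r.solve_ik([*H,.07],q(0)))
command_gripper(.062,20)
go(L,.2,np.pi/2); say("above")
print(st(L,.047,speed=.15,f=15)); say("down")
command_gripper(.03,20); say("sq x"); command_gripper(.06)
go(L,.047,0); say("rot")
command_gripper(.03,50); say("sq y")
st(L,.12,speed=.15); say("lift")
E
```

```text
[ 1.98028830e-01  7.05404150e-01  1.52657710e+00 -4.44089210e-16
  9.09611402e-01  1.76882516e+00] [ 1.98028830e-01  7.05404150e-01  1.52657710e+00 -4.44089210e-16
  9.09611402e-01  1.98028830e-01] [-1.78843299e-01  5.73438362e-01  1.73467126e+00 -4.44089210e-16
  8.33483034e-01  1.39195303e+00]
above t 3.4 p [572.8 192.  200.1] F [-0.5  0.   0.3] w 61.8 gf 0.0
False
down t 4.6 p [573.2 192.9  47.9] F [ 0.2 -1.1  0.4] w 61.8 gf 0.0
sq x t 4.9 p [573.1 192.9  48. ] F [-0.3  0.4  5.3] w 37.8 gf 20.1
rot t 6.7 p [572.5 192.8  46.9] F [ 0.2 -0.  -0.9] w 59.8 gf 0.0
sq y t 7.0 p [572.6 192.8  47.3] F [-0.6 -0.1  2.9] w 36.9 gf 49.9
lift t 7.6 p [571.8 192.7 119. ] F [-1.2 -0.1 -3.3] w 37.0 gf 50.3
```

```bash
python3 - <<'E'
from h import *
go(H,.12,0); say("over")
I={n:optics.get_image(n)[0] for n in CM}
c=np.hstack([cv2.resize(I["side"][150:240,270:370],(400,360)),cv2.resize(I["top"][160:250,270:370],(400,360))])
cv2.imwrite("pics/hold.png",c[:,:,::-1])
print(st(H,.0655,speed=.04,f=8)); say("in")
E
```

```text
over t 8.5 p [529.9 -17.4 119.7] F [ 0.5  0.7 -2.9] w 36.4 gf 50.3
True
in t 9.9 p [528.9 -18.2  65.5] F [ 0.4 -0.4  0.8] w 37.0 gf 50.6
```

View pics/hold.png

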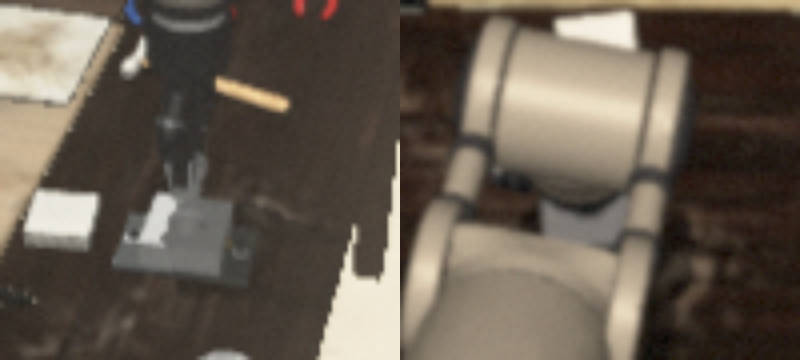

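The die hangs straight above the holder, and it went in freely as far as the ball height (TCP 65.5 mm). I'll release it and press on the face with closed fingers. While the fingers are shut I also get their true tip length.

```bash
python3 - <<'E'
from h import *
command_gripper(.06); say("open")
st(H,.12,speed=.2); command_gripper(0.0,30); say("shut")
print(st(H,.066,speed=.03,f=3)); say("touch")
p=r.read_state()["eef_pos"][2]
print(st(H,p-.016,speed=.02,f=32)); say("pressed")
st(H,.13,speed=.2)
go([.47,.25],.25,0)
for n in CM:
    im,d=optics.get_image(n); np.savez(n+"1.npz",im=im,d=d)
I={n:np.load(n+"1.npz")["im"] for n in CM}
c=np.hstack([cv2.resize(I["side"][180:230,290:345],(440,400),interpolation=2),cv2.resize(I["top"][180:240,295:340],(300,400),interpolation=2)])
cv2.imwrite("pics/home.png",c[:,:,::-1]);say("clear")
E
```

```text
open t 10.2 p [528.2 -18.1  64.8] F [ 0.4 -0.1  0.3] w 60.2 gf 0.0
shut t 11.3 p [529.6 -18.1 119.9] F [ 0.3 -0.8  0.4] w -0.2 gf 0.0
True
touch t 12.5 p [528.7 -17.9  79.6] F [ 0.6  1.4 -0.2] w -0.3 gf 0.0
True
pressed t 13.0 p [529.6 -18.   73. ] F [-1.6 -0.2  8.2] w -0.3 gf 3.9
clear t 14.7 p [470.4 248.7 249.1] F [0.4 0.3 0.4] w 0.1 gf 0.0
```

View pics/home.png

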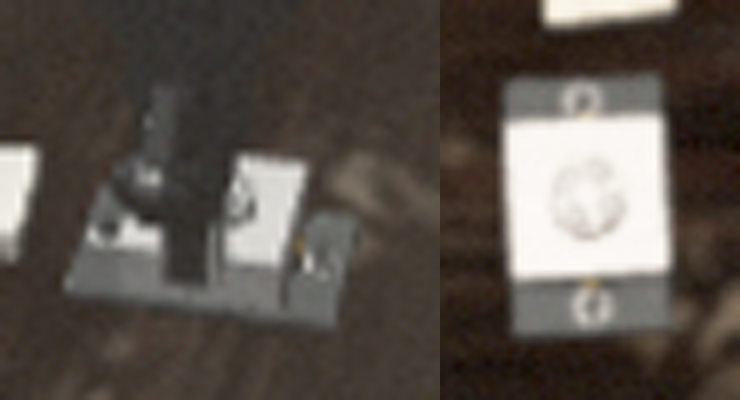

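The rosette face now sits on the block. The press stopped at TCP 73.0 mm, and subtracting the 25 mm tip length gives 48.0 mm, which is exactly home. Next, the small blank.

```bash
python3 - <<'E'
from h import *
B=np.array([.467,.2866])
command_gripper(.048,30)
go(B,.08,0)
print(st(B,.017,speed=.04,f=3)); say("bench")
z=r.read_state()["eef_pos"][2]
st(B,z+.0025,speed=.03); say("raised"); command_gripper(.025,40); say("grip")
st(B,.13,speed=.15); say("lift")
go(H,.13,0); I=optics.get_image("side")[0]
cv2.imwrite("pics/bl.png",cv2.resize(I[150:240,270:370],(500,450),interpolation=2)[:,:,::-1])
E
```

```text
True
bench t 17.3 p [466.9 286.6  22.4] F [-0.7 -0.8  5.2] w 47.9 gf 3.1
raised t 17.5 p [467.2 286.6  25. ] F [ 0.5 -0.3 -0.2] w 48.0 gf 0.0
grip t 17.8 p [467.  286.6  25.1] F [-1.1 -0.4  4.2] w 33.4 gf 39.3
lift t 18.6 p [466.4 286.3 129.1] F [-0.3 -0.2 -1.1] w 33.1 gf 39.8
```

View pics/bl.png

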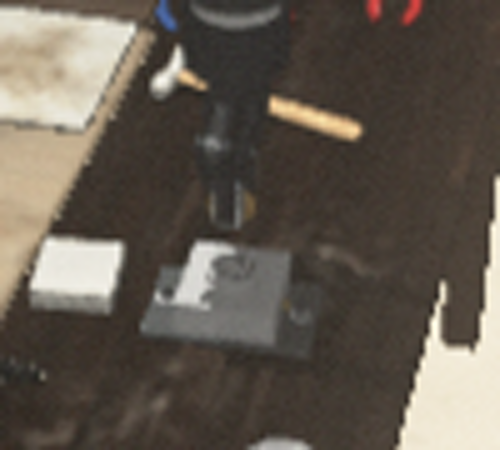

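The brass blank is held by its rim above the die. Lay it down, then check centring from above.

```bash
python3 - <<'E'
from h import *
print(st(H,.0715,speed=.04,f=3)); say("down")
command_gripper(.048); say("open"); st(H,.13,speed=.2); go([.45,.17],.2,0)
I={}
for n in CM:
    I[n],d=optics.get_image(n); np.savez(n+"2.npz",im=I[n],d=d)
say()
T=blobs(I["top"],(298,183,336,236),brass,30); S=blobs(I["side"],(294,190,342,223),brass,20)
for nm,X in(("t",T),("s",S)): print([(round(a,1),c.round(2).tolist()) for a,c,_ in X])
print((plane("top",T[0][1],.054)*1e3).round(1)); 
W=blobs(np.load("top1.npz")["im"],(298,183,336,236),bright(150),100); print("block",(plane("top",W[0][1],.038)*1e3).round(1))
if S: print(tri(T[0][1],S[0][1]))
c=np.hstack([cv2.resize(I["side"][180:230,290:345],(440,400),interpolation=2),cv2.resize(I["top"][180:240,295:340],(300,400),interpolation=2)])
cv2.imwrite("pics/bl2.png",c[:,:,::-1])
for z in(.036,):
  X=blobs(np.load("top0.npz")["im"],(246,219,273,247),bright(90),30,True); print("sleeve hole",(plane("top",X[0][1],z)*1e3).round(1),(plane("top",X[0][1],0.018)*1e3).round(1))
# sleeve rim in side view: upper part of outline (silhouette extreme left/right at rim)
X=blobs(np.load("side0.npz")["im"],(314,234,338,260),bright(90),30)[0][2]; print(X.min(0),X.max(0))
E
```

```text
True
down t 21.2 p [529.5 -18.1  73.1] F [-0.4 -0.3  4. ] w 33.3 gf 40.3
open t 21.5 p [528.8 -18.   72.2] F [ 0.2 -0.4  0.4] w 47.4 gf 0.0
t 22.9 p [450.5 168.8 199.1] F [ 0.1 -0.5 -0.6] w 47.8 gf 0.0
[(91.3, [316.21, 208.26])]
[(32.1, [314.88, 202.22])]
[528.4 -17.5  54. ]
block [530.1 -18.1  38. ]
(array([ 0.53139348, -0.01707867,  0.05332736]), np.float64(0.002933027229325214))
sleeve hole [446.1 168.4  36. ] [447.5 171.3  18. ]
[317.3125 237.0625] [334.1875 256.3125]
```

View pics/bl2.png

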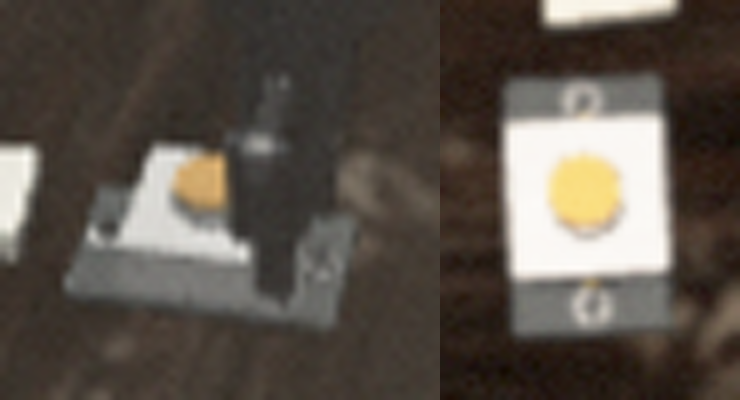

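The blank is flat on the face and centred within 2 mm of the bore axis, at (528.4, -17.5) against (530.1, -18.1). Next, the sleeve.

```bash
python3 - <<'E'
from h import *
S=np.array([.4474,.1709])
command_gripper(.08,20)
go(S,.1,np.pi/2); print(st(S,.034,speed=.12,f=8)); say("down")
command_gripper(.045,20); say("sq x"); command_gripper(.08)
go(S,.034,0); command_gripper(.045,50); say("sq y")
g=r.read_state()["eef_pos"][2]
st(S,.16,speed=.2); go(H,.16,0); say("over")
st(H,.095,speed=.1)
print(st(H,g+.0375,speed=.04,f=8)); say("on",g)
E
```

```text
False
down t 25.4 p [447.8 171.   34.4] F [-0.1 -0.1  0.9] w 80.1 gf 0.0
sq x t 25.8 p [448.2 171.   35. ] F [-0.4  0.   6.8] w 55.5 gf 21.3
sq y t 27.9 p [447.4 170.7  34.4] F [-1.5 -2.1  5.5] w 54.9 gf 52.9
over t 29.5 p [528.9 -17.7 158.9] F [ 0.5  0.3 -3.6] w 54.9 gf 53.3
True
on 0.03441855365098774 t 30.9 p [529.2 -18.1  72.4] F [-1.  -0.6  5.4] w 54.8 gf 54.1
```

The sleeve came to rest exactly 38.0 mm above where it was picked up, so it's on the block. I'll release it and fetch the steel top die.

```bash
python3 - <<'E'
from h import *
command_gripper(.075); st(H,.16,speed=.2); say("clear")
T=np.array([.5165,.4140])
command_gripper(.06,20); go(T,.16,np.pi/2)
I={n:optics.get_image(n)[0] for n in CM}
X=blobs(I["top"],(298,183,336,236),bright(140),10); print([(round(a),(plane("top",c,.038)*1e3).round(1)) for a,c,_ in X])
c=np.hstack([cv2.resize(I["side"][180:230,290:345],(440,400),interpolation=2),cv2.resize(I["top"][180:240,295:340],(300,400),interpolation=2)])
cv2.imwrite("pics/sl.png",c[:,:,::-1])
E
```

```text
clear t 31.8 p [529.1 -18.  159.3] F [-0.2  0.7 -0.2] w 74.9 gf 0.0
[(607, array([530.3, -18.2,  38. ])), (23, array([472.8, -21.2,  38. ]))]
```

View pics/sl.png

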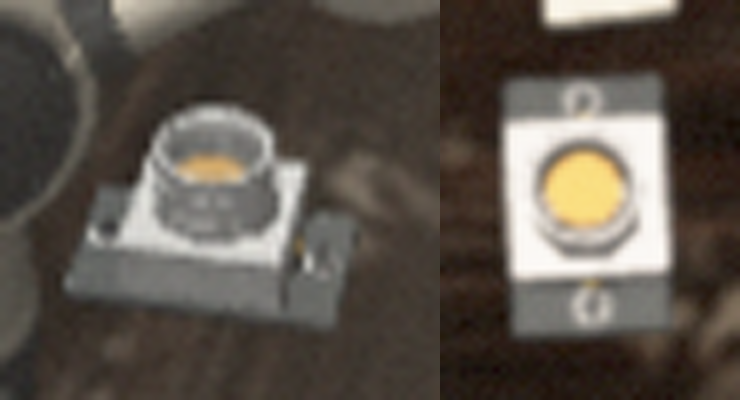

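The sleeve stands flat on the block, with the blank lying inside it (right panel, 585,190). Now the top die.

```bash
python3 - <<'E'
from h import *
T=np.array([.5165,.4140])
print(st(T,.034,speed=.12,f=8)); say("down")
command_gripper(.03,20); say("sq x"); command_gripper(.06)
st(T,.058,speed=.1); go(T,.058,0); command_gripper(.018,80); say("grip")
g=r.read_state()["eef_pos"][2]
st(T,.17,speed=.2); say("lift"); go(H,.17,0); st(H,.138,speed=.1); say("over")
print(st(H,g+.0535,speed=.04,f=8)); say("on",g)
E
```

```text
False
down t 35.0 p [517.  414.3  35. ] F [-0.3  0.6 -0.3] w 60.3 gf 0.0
sq x t 35.3 p [517.6 414.4  35.3] F [1.9 0.4 5.7] w 38.2 gf 20.8
grip t 37.8 p [516.6 413.9  58.3] F [ 0.2 -0.9  2.1] w 28.0 gf 78.7
lift t 38.5 p [515.6 413.5 168.2] F [ 0.3 -0.4 -5.2] w 28.1 gf 79.1
over t 40.6 p [529.7 -17.6 137.9] F [ 0.1 -0.3 -4.4] w 28.0 gf 79.1
True
on 0.05828364293465946 t 41.2 p [529.2 -18.1 112.1] F [-0.3  0.3  5.5] w 27.8 gf 80.2
```

It landed 53.8 mm up, as expected for the blank's top at 54 mm. I'll release it, then check the stack and measure the hammer.

```bash
python3 - <<'E'
from h import *
command_gripper(.05); st(H,.2,speed=.2); go([.45,.17],.25,0); say()
I={n:optics.get_image(n)[0] for n in CM}
tan=lambda c:(c[:,:,0]-c[:,:,2]>45)&(c[:,:,0]>110)
B={"top":(385,162,428,232),"side":(292,150,350,185)}
R={}
for n in CM:
    h=blobs(I[n],B[n],tan,40);w=blobs(I[n],B[n],bright(140),8)
    print(n,[(round(a),c.round(1).tolist()) for a,c,_ in h],[(round(a),c.round(1).tolist()) for a,c,_ in w])
    R[n]=(h[0],w[0] if w else None)
print("handle tri",tri(R["top"][0][1],R["side"][0][1]))
P=np.array([plane("top",p,.016)[:2] for p in R["top"][0][2]]).astype(np.float32)
(cx,cy),sz,ang=cv2.minAreaRect(P*1000); vx,vy,_,_=cv2.fitLine(P,cv2.DIST_L2,0,.01,.01).ravel()
print("handle rect",cx,cy,sz,"dir deg",np.degrees(np.arctan2(vy,vx)),"x range",P[P[:,0].argmin()],P[P[:,0].argmax()])
if R["top"][1]: print("head",plane("top",R["top"][1][1],.027))
print("bench near edge x",plane("top",(350,252),0), plane("top",(350,248),0))
c=np.hstack([cv2.resize(I["side"][140:230,270:370],(400,360),interpolation=2),cv2.resize(I["top"][150:250,300:430],(468,360),interpolation=2)[:,:400]])
cv2.imwrite("pics/ham.png",c[:,:,::-1])
E
```

```text
t 43.0 p [450.2 169.3 249.1] F [-0.2 -0.  -0.4] w 49.8 gf 0.0
side [] [(39, [304.8, 163.1]), (32, [293.5, 157.7])]Traceback (most recent call last):
  File "<stdin>", line 10, in <module>
IndexError: list index out of range
```

```bash
python3 - <<'E'
from h import *
go([.40,.40],.3,0)
I={n:optics.get_image(n)[0] for n in CM}
c=np.hstack([cv2.resize(I["side"][140:230,270:370],(400,360),interpolation=2),cv2.resize(I["top"][150:250,300:430],(468,360),interpolation=2)[:,:400]])
cv2.imwrite("pics/ham.png",c[:,:,::-1])
I={n:np.load(n+"0.npz")["im"] for n in CM}
tan=lambda c:(c[:,:,0]-c[:,:,2]>45)&(c[:,:,0]>110)
B={"top":(385,162,428,232),"side":(292,150,350,185)}
R={}
for n in CM:
    h=blobs(I[n],B[n],tan,25);w=blobs(I[n],B[n],bright(140),8)
    print(n,[(round(a),c.round(1).tolist()) for a,c,_ in h],[(round(a),c.round(1).tolist()) for a,c,_ in w])
    R[n]=(h[0] if h else None,w[0] if w else None)
P=np.array([plane("top",p,.016)[:2] for p in R["top"][0][2]]).astype(np.float32)
(cx,cy),sz,ang=cv2.minAreaRect(P*1000); vx,vy,_,_=cv2.fitLine(P,cv2.DIST_L2,0,.01,.01).ravel()
print("handle rect",cx,cy,sz,"dir deg",np.degrees(np.arctan2(vy,vx)),"ends",P[P[:,0].argmin()],P[P[:,0].argmax()])
print("head",plane("top",R["top"][1][1],.027))
print("bench edge",plane("top",(350,252),0), plane("top",(350,248),0))
if R["side"][0]: print("handle tri",tri(R["top"][0][1],R["side"][0][1]))
if R["side"][1]: print("head tri",tri(R["top"][1][1],R["side"][1][1]))
E
```

```text
side [(124, [325.0, 170.8])] [(40, [304.8, 163.1]), (38, [328.1, 171.8]), (32, [293.5, 157.6])]
top [(308, [398.6, 201.6]), (32, [406.5, 162.0])] [(87, [406.1, 172.3])]
handle rect 567.7335815429688 -293.52227783203125 (23.620594024658203, 183.91082763671875) dir deg -13.842816 ends [ 0.47752306 -0.27671704] [ 0.65687853 -0.31609198]
head [ 0.65820477 -0.31643529  0.027     ]
bench edge [ 0.39109813 -0.13108289  0.        ] [ 0.40429318 -0.13102969  0.        ]
handle tri (array([ 0.56038896, -0.2924262 ,  0.0120294 ]), np.float64(0.00030170040661870845))
head tri (array([ 0.65944751, -0.31805995,  0.01963164]), np.float64(0.0004975087238578704))
```

View pics/ham.png

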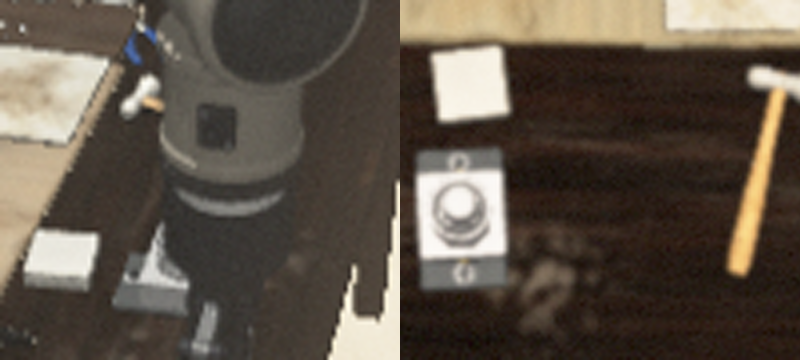

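The stack looks right: in the right panel the top die stands in the sleeve at (462,205). The hammer head is at (775,77) and the handle end at (738,272). Triangulated, the handle is at z 12 mm and the head at 20 mm, so it's lying flat with its axis at about -13.5°. I'll grip it at the balance point.

```bash
python3 - <<'E'
from h import *
a=np.radians(-13.5);u=np.array([np.cos(a),np.sin(a)])
O=np.array([.6587,-.3165])-.085*u; G=O+.03*u; print(O,G)
command_gripper(.044,40); go([.45,-.15],.28,a); go(G,.15,a); print(st(G,.019,speed=.06,f=3)); say("bench")
z=r.read_state()["eef_pos"][2]
st(G,z+.004,speed=.04); command_gripper(.005,60); say("grip"); g=r.read_state()["eef_pos"][2]
st(G,.08,speed=.12); say("lift")
D=np.array([.535+.03,-.130]); st(D,.08,a=0,speed=.12)
print(st(D,g-.0015,speed=.04,f=4)); say("down",g)
command_gripper(.04); st(D,.2,speed=.15); go([.35,.35],.3,0); say("away")
I={n:optics.get_image(n)[0] for n in CM}
c=np.hstack([cv2.resize(I["side"][140:240,265:365],(400,400),interpolation=2),cv2.resize(I["top"][150:250,290:390],(400,400),interpolation=2)])
cv2.imwrite("pics/end.png",c[:,:,::-1])
E
```

```text
[ 0.57604856 -0.29665714] [ 0.60521965 -0.3036605 ]
True
bench t 49.3 p [ 605.2 -303.7   23. ] F [-1.2  0.   4.8] w 44.0 gf 2.3
grip t 50.0 p [ 605.2 -303.6   27. ] F [-0.4  0.5  2.3] w 14.3 gf 58.6
lift t 50.5 p [ 604.9 -303.4   79.5] F [ 0.3 -0.8 -1.7] w 14.0 gf 58.5
True
down 0.027000494333273565 t 53.4 p [ 564.9 -130.    26.9] F [-0.7  0.5  4.5] w 14.1 gf 59.3
away t 57.0 p [350.6 349.5 299.7] F [ 0.  -0.7 -0.5] w 39.8 gf 0.0
```

View pics/end.png

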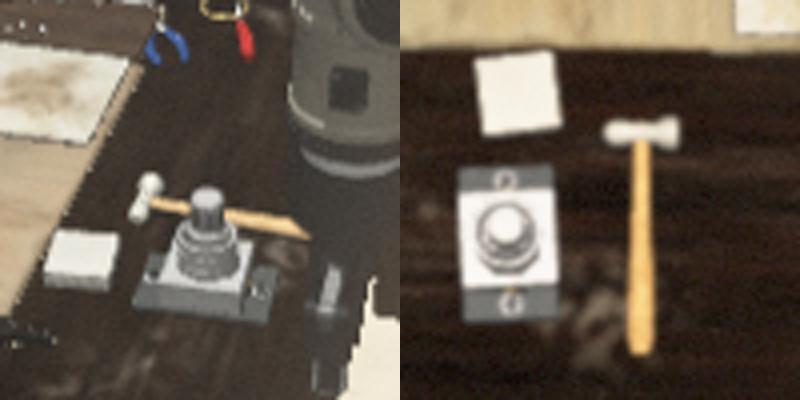

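The die set stands upright and assembled (right panel, 507,225). The hammer lies to its right with the head away from the robot (640,130) and the handle end towards it (640,350). Everything else is where it was and the arm is clear, so I'm handing it in.

```bash
python3 -c "
from workcell import r
print(r.finish_job())"
```

```text
the job is handed in; nothing more can be done
None
```

The job is handed in at about 57 s of the 128 s allowed: the die set is fully assembled in the order asked, the hammer lies on the holder's right with its handle towards the robot, and I moved nothing else.

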